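# Loosen the knurled retaining ring of the tape dispenser

### The arm

A 7-joint arm with a two-finger parallel gripper is mounted at the origin on the work surface; the furniture and walls round the work are solid. World frame = base frame: x ahead of the robot, y to its left, z up, the work surface at z = 0. Lengths are in m, angles in rad, forces in N, time in s.
With the tool pointing down it reaches from about 0.425 to 1.025 m from the base axis. Payload 9.4 kg.
Tool frame: the origin (TCP) lies between the finger pads; the fingertips stand 25 mm ahead of it and the grasp point (between the pads) lies 6 mm ahead of it; z points along the fingers, y is the line along which they close (so a half turn about z gives the same grasp; the last joint's range is limited). The gripper opens to 85 mm and grips with 20 to 120 N. Pads are 22 mm wide; open, the fingers measure 114 mm over their backs; the gripper's body (76 mm by 85 mm) begins 54 mm behind the grasp point. The pads swing forward as they close: fully open they stand 13 mm farther back than shut.
Start: joints at [-0.077, 0.599, -0.003, 1.599, 0.002, 0.943, -0.08], TCP at [0.725, -0, 0.256] pointing down, gripper open.
Joint ranges: [-2.57, 2.57], [-0.35, 1.97], [-1.29, 1.29], [0.11, 2.56], [-1.05, 4.19], [0.11, 1.86], [-2.63, 2.63]. Speed limits (rad/s): [2.22, 2.22, 3.01, 3.01, 3.14, 3.14, 3.14].

### API

Orientations are given as a unit quaternion [w, x, y, z].
In Python, from plant import monitor, cams, ctrl gives the robot as it stands.
- The arm moves only by the tool apply_moves, never from a script. Its argument "rows" is a list of rows, each a list of 2 entries, a list of its own where there are three numbers: the shift along the tool's x, y, z in units of 25 mm (1.0 is 25 mm), then the turn about the tool's z in units of 6 degrees (1.0 is 6 degrees). A call has 1 to 12 rows; each row is the pose to reach, as a shift and turn from the pose commanded when the call began, along the tool's axes at that moment; what a row does not reach only later rows make up. A row lasts 1/12 s, in which the tool goes at most 41.7 mm and 7.16 degrees, less where a joint would pass 70% of its speed; a pose out of reach is approached as far as the arm can. A call with a gripper value outside its range is refused whole. "fingers" is the finger opening in mm, from 0 to 85.4, set as the call begins (left out, the last holds). The fingers move at their own pace and stop on an object; "squeeze" is the grip in N (left out, the last holds). Time passes only in rows, so rows that repeat a pose let the fingers close. It gives the time, the measured TCP pose, the force, the opening and the grip force at its end, in the units of the state.
- monitor.observe(): the state, without advancing time (a new reading comes with each control period).
- cams.get_image(name): name is "scene" or "side" or "wrist"; returns a dict with "color" (384x512x3 uint8, red, green, blue), "depth" (384x512 float32, m along the optical axis (not along the pixel's ray), 0 where there is no reading), "camera_matrix" (3x3 intrinsics, pixels), "position" and "attitude" of the camera in the world. Camera axes: x right, y up, looking along -z (the intrinsics and any distortion apply to the point x, -y, -z); pixel columns grow to the right and rows downward; lengths in m; the calibration is good to about 2 mm. A picture is of the moment at which its call begins.
- ctrl.job_done(): hands the job in; it is judged then, once.
The state is a dict: "t": time; "joints": joint angles; "qvel": joint speeds; "joint_efforts": joint torques, N m; "tool_pos": TCP position; "tcp_rot": TCP orientation; "contact_force": force on the tool from outside, world axes, zero at the start; "torque": the same for the moment, N m; "gripper_width": finger opening in m; "gripper_force": force on a finger pad.
Only numpy, scipy, OpenCV 4.12 (cv2) and the standard library are available. Lean on these libraries where they do the work, as an engineer would, in place of code of your own. Each camera call takes 0.05 s, during which the arm holds its last target. There are 200 camera calls.

### The job

The tape roll on the grey bench dispenser is due for a change: loosen the black knurled ring that holds it by pressing a fingertip on its rim and rolling it round anticlockwise (seen from above), until the ring's red mark comes to the yellow pointer for the second time. Count the passes: go through the first meeting, stop with the mark lined up with the pointer at the second, not beyond it, and take the finger away. Grasp and lift nothing, and leave the dispenser and the things around it where they stand.

Things in the scene. Friction and masses are not known exactly. Their poses are not given: they have to be found in the camera images.
- dispenser: weighted tape dispenser, 2.5 kg, loose: grey plate 130 (x) x 200 (y) x 12 mm, its middle 10 mm to +y of the origin, which lies on the underside on the axis of spindle, tape roll and ring; z up. Tape roll 96 mm across, top at 37 mm, the ring above it; tape cutter at y = 90 mm, 42 mm high; pointer post at x = -60 mm, 53 mm high; spindle end in the ring's middle 66 mm high, radius 8 mm
- ring (a joint): angle (rad) of the black knurled ring about the spindle, growing anticlockwise seen from above: 0 with the red mark at the pointer for the first time, 6.283 for the second. It starts between -2.4 and -0.7, turns with light friction (0.04 N m) and stays where it is left; it can only turn and sink, not come off
- ring_top (a point): centre of the ring's top at rib height, 63.5 mm above the table. Ring 100 mm across, 18 tall; 30 ribs 1.5 mm high run over its top from radius 27 to 49 mm and down its side. It floats on a spring washer: sinks from about 3 N of push, on its stop 6 mm down at 8 N. A fingertip pressed on the ribs with 3 N or more and carried round the axis takes the ring along by friction, with little slip
- red_mark (a point): the red radial bar on the ring's top and side, 8 mm wide; this point lies on it 45 mm from the axis, at the height of the ribs
- pointer (a point): yellow pointer on the dispenser, just outside the ring, 57 mm from the axis on the dispenser's -x side; its top, 53 mm above the table, stays below the ring's top even when the ring is pressed down
- spare_roll: loose white roll of tape lying flat, 61 mm across, 19 mm tall, origin at the centre of its underside; leave alone
- portion_cup: loose lidded brown portion cup, 56 mm across, 32 mm tall, origin at the centre of its underside; leave alone
- packet_tin: loose black open tin of paper packets, 60 x 66 mm, 66 mm tall, origin at the centre of its underside; leave alone

How it is judged:
On the way, in this order (a step that is already met when the one before it is completed fails the run):
1. the red mark has passed the pointer for the first time (value of joint ring above 0 rad), for 0.05 s.
2. the red mark is at the pointer for the second time (value of joint ring between 6.0232 and 6.5432 rad), for 0.2 s.
At the end, for the whole second after the job is handed in: The ring is at rest with its red mark within 0.26 rad (15 degrees) of the pointer at the second meeting (joint 6.28); the dispenser and its pointer stand flat within 25 mm, and the roll, cup and tin within 15 mm, of where they started (all of step 2 and velocity of joint ring between -0.1 and 0.1 rad/s and angle between dispenser's own z axis and vertical below 0.03 rad and distance of each of dispenser, pointer from where it was at the start of the episode below 0.025 m and distance of each of spare_roll, portion_cup, packet_tin from where it was at the start of the episode below 0.015 m); the robot touches nothing.
It fails at once if the ring was turned well past the second meeting (over 0.6 rad beyond) (value of joint ring above 6.8832 rad).
It fails at once if the dispenser was lifted, or pushed more than 25 mm (distance of dispenser from where it was at the start of the episode above 0.025 m or height (world z) of dispenser above 0.01 m).
It fails at once if the spare roll was lifted or pushed more than 15 mm (distance of spare_roll from where it was at the start of the episode above 0.015 m).
It fails at once if the portion cup was lifted or pushed more than 15 mm (distance of portion_cup from where it was at the start of the episode above 0.015 m).
It fails at once if the packet tin was lifted or pushed more than 15 mm (distance of packet_tin from where it was at the start of the episode above 0.015 m).
It also fails if it takes over 48 s, if anything falls off the work surface, if the arm or the gripper's body presses on something with over 40 N, if the wrist force passes 120 N, or if a joint passes its speed limit or range.

## Working session

There is one attempt and no reset: what is moved stays moved. The work goes in short steps, Python scripts to look and compute and a tool call to move; the robot and the scene stay as the last step left them, time stands still between calls to the robot, and variables do not carry over. Pictures are saved under pics/ and viewed, at most 10 in all, crops included, and the job is handed in when it is done.

Besides the shell and the picture viewer there is one more tool, called after "Request:" by a JSON object that holds its "fn" and its "kwargs". apply_moves: Moves the arm, as the interface text tells. Its arguments: {"type":"object","properties":{"rows":{"type":"array","items":{"type":"array"}},"fingers":{"type":"number"},"squeeze":{"type":"number"}},"required":["rows"]}

```bash
mkdir -p pics; cat > h.py <<'E'
import numpy as np, cv2
from scipy.spatial.transform import Rotation as R
from plant import monitor, cams, ctrl
def rot(q): return R.from_quat([q[1],q[2],q[3],q[0]]).as_matrix()
def getR(a):
    a=np.array(a,float); return a if a.shape==(3,3) else rot(a)
def cloud(im):
    d=im["depth"];K=np.array(im["camera_matrix"]);h,w=d.shape
    u,v=np.meshgrid(np.arange(w),np.arange(h))
    p=np.stack([(u-K[0,2])/K[0,0]*d,-(v-K[1,2])/K[1,1]*d,-d],-1)
    return p@getR(im["attitude"]).T+np.array(im["position"])
def save(im,n): cv2.imwrite("pics/"+n,im["color"][...,::-1])
E
python3 - <<'E'
from h import *
print(monitor.observe())
ims=[]
for n in ("scene","side"):
    im=cams.get_image(n); ims.append(im["color"]); print(n,im["position"],im["attitude"],[k for k in im])
    P=cloud(im); c=im["color"].astype(int)
    hsv=cv2.cvtColor(im["color"],cv2.COLOR_RGB2HSV)
    for nm,m in (("yel",(abs(hsv[...,0].astype(int)-28)<8)&(hsv[...,1]>150)&(hsv[...,2]>120)),("red",((hsv[...,0]<6)|(hsv[...,0]>174))&(hsv[...,1]>150)&(hsv[...,2]>80))):
        k,l,s,ce=cv2.connectedComponentsWithStats(m.astype(np.uint8))
        for i in range(1,k):
            if s[i,4]>8: print(n,nm,s[i],np.median(P[l==i],0).round(4),P[l==i][:,2].max().round(3))
cv2.imwrite("pics/a.png",cv2.resize(np.vstack(ims),None,fx=.78,fy=.78)[...,::-1])
E
```

```text
{'t': 0.0, 'joints': array([-0.07670256,  0.6001743 , -0.00257189,  1.60010837,  0.00183522,
        0.94293971, -0.0797924 ]), 'qvel': array([ 0.00023335,  0.00073846, -0.00115959, -0.00061269,  0.00141204,
        0.00101027,  0.00045277]), 'joint_efforts': array([-9.47821900e-04, -7.76440001e+01,  1.56451017e+00, -2.58004493e+01,
        1.21808253e-02,  8.94789293e-03,  3.55701900e-05]), 'tool_pos': array([ 7.24565402e-01, -2.44133584e-06,  2.55388692e-01]), 'tcp_rot': array([-5.15891883e-04,  7.07066596e-01,  7.07146496e-01, -6.29459131e-04]), 'contact_force': array([-0.72968199,  0.16548102,  0.38223302]), 'torque': array([-0.01541578, -0.02136093,  0.02004297]), 'gripper_force': 0.0, 'gripper_width': 0.08541192719287505}
scene [ 0.09861301 -0.59025186  0.61738027] [ 0.85408955  0.39536331 -0.1403934  -0.3074225 ] ['color', 'depth', 'camera_matrix', 'position', 'attitude']
scene yel [160  47  29  20 234] [0.59   0.3404 0.2147] 0.617
scene yel [237 218   7   5  25] [ 0.4539 -0.1073  0.051 ] 0.054
scene yel [306 239  16  21  44] [ 0.5008 -0.2595  0.0644] 0.067
scene red [ 61 172   9  11  35] [0.2423 0.2688 0.0391] 0.042
scene red [242 188  10   7  32] [ 0.5104 -0.0557  0.0621] 0.064
scene red [ 116  302  109   82 4609] [ 0.2132 -0.2361  0.0087] 0.617
side [ 0.56025416 -0.87023636  0.46471016] [0.85136044 0.52331601 0.00729167 0.03567329] ['color', 'depth', 'camera_matrix', 'position', 'attitude']
side yel [288  90  15   3  29] [0.608  0.3309 0.2182] 0.222
side red [  80  223   74   28 1407] [ 0.2124 -0.2412  0.0084] 0.465
```

View pics/a.png

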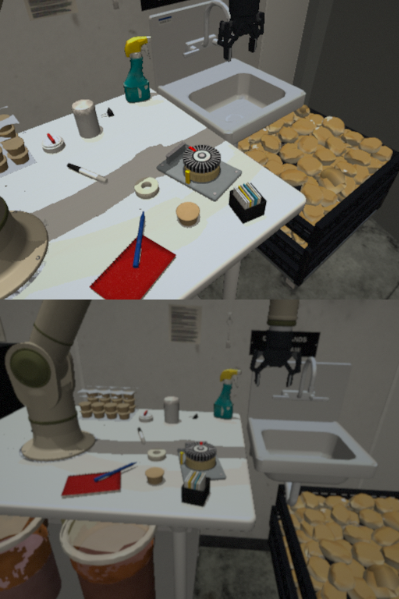

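```bash
python3 - <<'E'
from h import *
from scipy.optimize import least_squares
for n in ("scene","side"):
    im=cams.get_image(n);P=cloud(im);g=im["color"].max(-1)
    reg=(abs(P[...,0]-.5)<.14)&(abs(P[...,1]+.09)<.14)
    m=reg&(abs(P[...,2]-.0625)<.004)&(g<90)
    q=P[m][:,:2]; 
    hull=cv2.convexHull(q.astype(np.float32))[:,0]
    k,l,s,ce=cv2.connectedComponentsWithStats(m.astype(np.uint8)); i=1+np.argmax(s[1:,4]); print(n,s[1:,:][s[1:,4]>40])
    q=P[l==i][:,:2];(c,r)=cv2.minEnclosingCircle(q.astype(np.float32));print(c,r,q.mean(0))
    m2=reg&(abs(P[...,2]-.012)<.003); q=P[m2][:,:2]; print("plate",cv2.minAreaRect(q.astype(np.float32)),m2.sum())
    sp=reg&(abs(P[...,2]-.0665)<.0015); print("spindle?",np.median(P[sp],0),sp.sum())
E
```

```text
scene [[238 187  43  31 351]]
(0.5095943212509155, -0.09561743587255478) 0.050386153161525726 [ 0.49956566 -0.11359638]
plate ((0.4615626037120819, -0.11460702121257782), (0.23171791434288025, 0.23342500627040863), 13.696980476379395) 2092
spindle? [ 0.51096278 -0.09394076  0.06550818] 21
side [[237 183  41  20 401]]
(0.5143702626228333, -0.09606378525495529) 0.049867693334817886 [ 0.51412016 -0.10754064]
plate ((0.46187952160835266, -0.09907486289739609), (0.23146048188209534, 0.2015818953514099), 13.29920482635498) 864
spindle? [ 0.51397212 -0.09574183  0.06568338] 15
```

The picture shows the dispenser with its black ring (scene image about x 260, y 200), the yellow pointer at (240, 220) and the red mark at (247, 191). The tin, cup and roll are clear of the ring. The ring axis is at about (0.512, -0.095). The pointer lies 57 mm from it at a world angle of about 193°, and the mark is at about 90°. That makes the joint about -1.8 rad, so roughly 463° still to turn.

I'll approach with the fingers shut, above the ring's +x side.

Request:
{"fn": "apply_moves", "kwargs": {"rows": [[[-0.6, -1.1, 0.5], 0], [[-1.2, -2.2, 1], 0], [[-1.8, -3.3, 1.5], 0], [[-2.4, -4.4, 2], 0], [[-3, -5.5, 2.5], 0], [[-3.5, -6.5, 3], 0], [[-3.8, -7, 4], 0], [[-3.8, -7, 5], 0], [[-3.8, -7, 5.5], 0], [[-3.8, -7, 6], 0], [[-3.8, -7, 6], 0], [[-3.8, -7, 6], 0]], "fingers": 0, "squeeze": 20}}

```text
t: 1.2
tool_pos: [0.5497, -0.095, 0.1059]
tcp_rot: [-0.001, 0.707, 0.707, -0.0]
contact_force: [0.3, -0.7, 0.5]
gripper_width: 0.0002
gripper_force: 0.0
```

```bash
cat >> h.py <<'E'
def reds(n,tag=None):
    im=cams.get_image(n);P=cloud(im);hsv=cv2.cvtColor(im["color"],cv2.COLOR_RGB2HSV).astype(int)
    reg=(np.hypot(P[...,0]-.512,P[...,1]+.095)<.075)
    for nm,m in (("yel",(abs(hsv[...,0]-28)<8)&(hsv[...,1]>150)&(hsv[...,2]>100)),("red",((hsv[...,0]<6)|(hsv[...,0]>174))&(hsv[...,1]>150)&(hsv[...,2]>60))):
        m&=reg
        if nm=="red": m&=P[...,2]>.05
        if m.sum()>4:
            p=np.median(P[m],0);d=p[:2]-[.512,-.095];print(n,nm,m.sum(),p.round(4),"r",np.hypot(*d).round(4),"ang",np.degrees(np.arctan2(d[1],d[0])).round(1)%360)
    if tag: save(im,tag)
    return im,P
E
python3 - <<'E'
from h import *
s=monitor.observe();print(s['t'],s['tool_pos'],s['gripper_width'],s['contact_force'])
reds("scene"); im,P=reds("wrist","w1.png")
sp=(abs(P[...,2]-.0665)<.0025)&(np.hypot(P[...,0]-.512,P[...,1]+.095)<.015);print(np.median(P[sp],0),sp.sum())
E
```

```text
1.2 [ 0.54974536 -0.09496031  0.1058927 ] 0.00016859205432742853 [ 0.25696488 -0.67091385  0.50638145]
scene yel 99 [ 0.4501 -0.1104  0.0362] r 0.0638 ang 194.0
scene red 30 [ 0.51   -0.0563  0.0625] r 0.0388 ang 92.9
wrist yel 211 [ 0.4569 -0.1056  0.0522] r 0.0561 ang 190.9
wrist red 794 [ 0.5134 -0.0539  0.0629] r 0.0412 ang 88.1
[ 0.51464549 -0.09259177  0.06500286] 1136
```

View pics/w1.png

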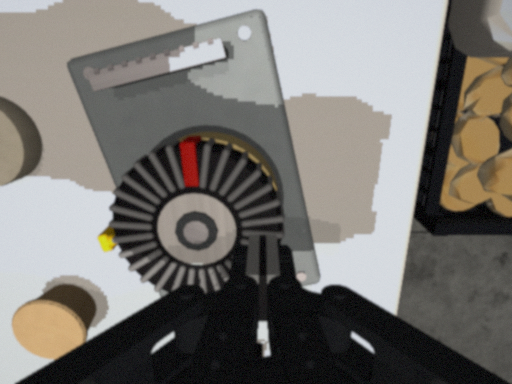

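The wrist view shows the finger over the +x ribs at (265, 260), the spindle at (195, 230), the mark at (190, 163) and the pointer at (107, 239). The joint is still about -1.78 rad. Now press.

Request:
{"fn": "apply_moves", "kwargs": {"rows": [[[0, 0, 0.3], 0], [[0, 0, 0.55], 0], [[0, 0, 0.7], 0], [[0, 0, 0.76], 0], [[0, 0, 0.8], 0], [[0, 0, 0.82], 0], [[0, 0, 0.82], 0], [[0, 0, 0.82], 0]]}}

```text
t: 1.97
tool_pos: [0.5501, -0.0949, 0.086]
tcp_rot: [0.0, 0.707, 0.707, 0.0]
contact_force: [0.4, 0.5, 4.5]
gripper_width: -0.0
gripper_force: 2.3
```

Request:
{"fn": "apply_moves", "kwargs": {"rows": [[[0.07, 0, 0.04], 0], [[0.26, -0.02, 0.04], 0], [[0.51, -0.09, 0.04], 0], [[0.75, -0.2, 0.04], 0], [[0.96, -0.35, 0.04], 0], [[1.15, -0.54, 0.04], 0], [[1.3, -0.75, 0.04], 0], [[1.41, -0.99, 0.04], 0], [[1.48, -1.24, 0.04], 0], [[1.5, -1.5, 0.04], 0], [[1.5, -1.5, 0.04], 0]]}}

```text
t: 2.88
tool_pos: [0.512, -0.0571, 0.0852]
tcp_rot: [0.0, 0.707, 0.707, 0.0]
contact_force: [-0.6, 1.5, 4.6]
gripper_width: 0.0004
gripper_force: 2.7
```

```bash
python3 - <<'E'
from h import *
s=monitor.observe();print(s['t'],s['tool_pos'],s['contact_force'])
reds("scene"); im,P=reds("wrist","w2.png")
sp=(abs(P[...,2]-.0665)<.0025)&(np.hypot(P[...,0]-.512,P[...,1]+.095)<.012);print(np.median(P[sp],0),sp.sum())
E
```

```text
2.8833 [ 0.51204189 -0.05707862  0.08517635] [-0.6245991   1.47525869  4.61568853]
scene yel 97 [ 0.4505 -0.1104  0.0384] r 0.0634 ang 194.0
scene red 51 [ 0.4694 -0.0924  0.059 ] r 0.0427 ang 176.5
[ 0.51380722 -0.09809869  0.06551426] 39
```

View pics/w2.png

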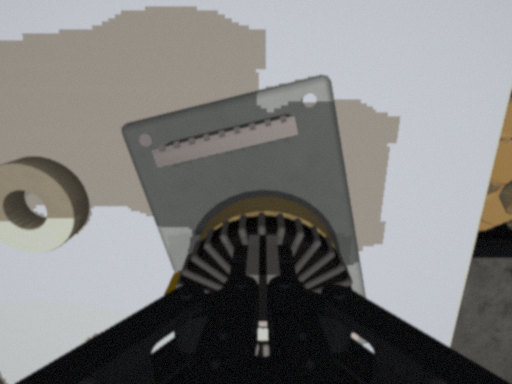

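The wrist view shows the finger on the ribs at (262, 260), with the dispenser still in place. In the scene camera the mark went from 93° to 176.5°, about 0.93 of the finger's travel. Continue by quarter turns.

Request:
{"fn": "apply_moves", "kwargs": {"rows": [[[0, -0.07, 0], 0], [[-0.02, -0.26, 0], 0], [[-0.09, -0.51, 0], 0], [[-0.2, -0.75, 0], 0], [[-0.35, -0.96, 0], 0], [[-0.54, -1.15, 0], 0], [[-0.75, -1.3, 0], 0], [[-0.99, -1.41, 0], 0], [[-1.24, -1.48, 0], 0], [[-1.5, -1.5, 0], 0]]}}

```text
t: 3.82
tool_pos: [0.475, -0.0947, 0.0851]
tcp_rot: [0.0, 0.707, 0.707, 0.0]
contact_force: [0.4, 2.3, 5.9]
gripper_width: 0.0001
gripper_force: 2.7
```

```bash
python3 - <<'E'
from h import *
s=monitor.observe();print(s['t'],s['tool_pos'],s['contact_force'])
reds("scene"); reds("wrist"); reds("side")
E
```

```text
3.8167 [ 0.47503743 -0.09469688  0.08507815] [0.36833518 2.25130461 5.93212614]
scene yel 90 [ 0.4503 -0.1113  0.0374] r 0.0638 ang 194.8
scene red 53 [ 0.5017 -0.1374  0.059 ] r 0.0436 ang 256.4
wrist yel 230 [ 0.4562 -0.1049  0.0524] r 0.0567 ang 190.1
wrist red 49 [ 0.5058 -0.1191  0.0602] r 0.0248 ang 255.6
side yel 25 [ 0.4554 -0.1141  0.0337] r 0.0597 ang 198.6
side red 31 [ 0.5038 -0.1391  0.0592] r 0.0448 ang 259.4
```

Request:
{"fn": "apply_moves", "kwargs": {"rows": [[[-0.07, 0, 0], 0], [[-0.26, 0.02, 0], 0], [[-0.51, 0.09, 0], 0], [[-0.75, 0.2, 0], 0], [[-0.96, 0.35, 0], 0], [[-1.15, 0.54, 0], 0], [[-1.3, 0.75, 0], 0], [[-1.41, 0.99, 0], 0], [[-1.48, 1.24, 0], 0], [[-1.5, 1.5, 0], 0]]}}

```text
t: 4.8
tool_pos: [0.512, -0.1328, 0.0849]
tcp_rot: [-0.0, 0.707, 0.707, -0.0]
contact_force: [-1.7, -0.7, 5.6]
gripper_width: 0.0001
gripper_force: 2.7
```

Request:
{"fn": "apply_moves", "kwargs": {"rows": [[[0, 0.07, 0], 0], [[0.02, 0.26, 0], 0], [[0.09, 0.51, 0], 0], [[0.2, 0.75, 0], 0], [[0.35, 0.96, 0], 0], [[0.54, 1.15, 0], 0], [[0.75, 1.3, 0], 0], [[0.99, 1.41, 0], 0], [[1.24, 1.48, 0], 0], [[1.5, 1.5, 0], 0]]}}

```text
t: 5.63
tool_pos: [0.5506, -0.0954, 0.0851]
tcp_rot: [0.001, 0.707, 0.707, 0.0]
contact_force: [0.5, -1.9, 5.0]
gripper_width: 0.0
gripper_force: 2.7
```

```bash
python3 - <<'E'
from h import *
s=monitor.observe();print(s['t'],s['tool_pos'],s['contact_force'])
reds("scene"); reds("wrist"); reds("side")
E
```

```text
5.6333 [ 0.55056231 -0.09535305  0.08507417] [ 0.50816473 -1.88009775  4.96816406]
scene yel 99 [ 0.4502 -0.1108  0.0366] r 0.0638 ang 194.3
scene red 27 [ 0.5346 -0.0665  0.0593] r 0.0364 ang 51.5
wrist yel 300 [ 0.4574 -0.1057  0.0521] r 0.0556 ang 191.1
wrist red 926 [ 0.5379 -0.0612  0.0598] r 0.0425 ang 52.5
side yel 31 [ 0.4555 -0.1134  0.0418] r 0.0594 ang 198.0
```

Request:
{"fn": "apply_moves", "kwargs": {"rows": [[[0.07, 0, 0], 0], [[0.26, -0.02, 0], 0], [[0.51, -0.09, 0], 0], [[0.75, -0.2, 0], 0], [[0.96, -0.35, 0], 0], [[1.15, -0.54, 0], 0], [[1.3, -0.75, 0], 0], [[1.41, -0.99, 0], 0], [[1.48, -1.24, 0], 0], [[1.5, -1.5, 0], 0]]}}

```text
t: 6.62
tool_pos: [0.5135, -0.0571, 0.0853]
tcp_rot: [0.001, 0.707, 0.707, 0.001]
contact_force: [2.9, -0.8, 4.8]
gripper_width: -0.0005
gripper_force: 2.6
```

```bash
python3 - <<'E'
from h import *
s=monitor.observe();print(s['t'],s['tool_pos'],s['contact_force'])
reds("scene"); reds("wrist"); reds("side")
E
```

```text
6.6167 [ 0.51352043 -0.05706213  0.08526339] [ 2.87795891 -0.84619335  4.79184734]
scene yel 95 [ 0.4502 -0.1103  0.038 ] r 0.0637 ang 193.9
scene red 31 [ 0.4853 -0.0666  0.0595] r 0.039 ang 133.2
wrist red 686 [ 0.4857 -0.0649  0.0599] r 0.04 ang 131.2
side yel 29 [ 0.4554 -0.1133  0.04  ] r 0.0595 ang 197.9
side red 7 [ 0.4868 -0.0684  0.0603] r 0.0366 ang 133.5
```

Request:
{"fn": "apply_moves", "kwargs": {"rows": [[[0, -0.07, 0], 0], [[-0.02, -0.26, 0], 0], [[-0.09, -0.51, 0], 0], [[-0.2, -0.75, 0], 0], [[-0.35, -0.96, 0], 0], [[-0.54, -1.15, 0], 0], [[-0.54, -1.15, 0], 0], [[-0.54, -1.15, 0], 0]]}}

```text
t: 7.43
tool_pos: [0.4837, -0.0714, 0.0851]
tcp_rot: [0.0, 0.707, 0.707, 0.0]
contact_force: [0.8, -1.9, 5.8]
gripper_width: -0.0002
gripper_force: 2.6
```

```bash
python3 - <<'E'
from h import *
s=monitor.observe();print(s['t'],s['tool_pos'],s['contact_force'])
reds("scene"); reds("wrist"); reds("side")
E
```

```text
7.4333 [ 0.48369616 -0.07137923  0.08511461] [ 0.80950506 -1.85873083  5.82665346]
scene yel 98 [ 0.4503 -0.1107  0.0392] r 0.0637 ang 194.2
scene red 51 [ 0.4686 -0.0955  0.0591] r 0.0434 ang 180.6
wrist yel 37 [ 0.4555 -0.1018  0.0513] r 0.0569 ang 186.9
wrist red 14 [ 0.4655 -0.0893  0.0576] r 0.0469 ang 173.1
side yel 28 [ 0.4553 -0.1128  0.0408] r 0.0594 ang 197.4
side red 8 [ 0.476  -0.0937  0.0599] r 0.0361 ang 177.9
```

Request:
{"fn": "apply_moves", "kwargs": {"rows": [[[-0.14, -0.09, 0], 0], [[-0.28, -0.19, 0], 0], [[-0.28, -0.19, 0], 0], [[-0.28, -0.19, 0], 0], [[-0.28, -0.19, -0.2], 0], [[-0.28, -0.19, -0.5], 0], [[-0.28, -0.19, -1.2], 0], [[-0.28, 0.8, -2.2], 0], [[-0.28, 1.9, -3.2], 0], [[-0.28, 2.5, -4], 0], [[-0.28, 2.5, -4], 0], [[-0.28, 2.5, -4], 0]]}}

```text
t: 8.58
tool_pos: [0.5468, -0.0778, 0.1861]
tcp_rot: [0.001, 0.707, 0.707, 0.001]
contact_force: [-0.4, 0.2, -0.3]
gripper_width: -0.0001
gripper_force: 0.0
```

```bash
python3 - <<'E'
from h import *
s=monitor.observe();print(s['t'],s['tool_pos'],s['contact_force'])
im,P=reds("scene"); w,_=reds("wrist")
cv2.imwrite("pics/e.png",np.hstack([cv2.resize(im["color"][165:255,210:300],(384,384)),w["color"][:,:400]])[...,::-1])
E
```

```text
8.5833 [ 0.54679313 -0.07781952  0.18607551] [-0.41259723  0.19071276 -0.29379846]
scene yel 95 [ 0.4502 -0.1112  0.0374] r 0.0639 ang 194.7
scene red 59 [ 0.4691 -0.1027  0.0621] r 0.0436 ang 190.2
wrist yel 102 [ 0.4573 -0.1055  0.0521] r 0.0558 ang 190.9
wrist red 280 [ 0.4775 -0.1003  0.0628] r 0.0349 ang 188.8
```

View pics/e.png

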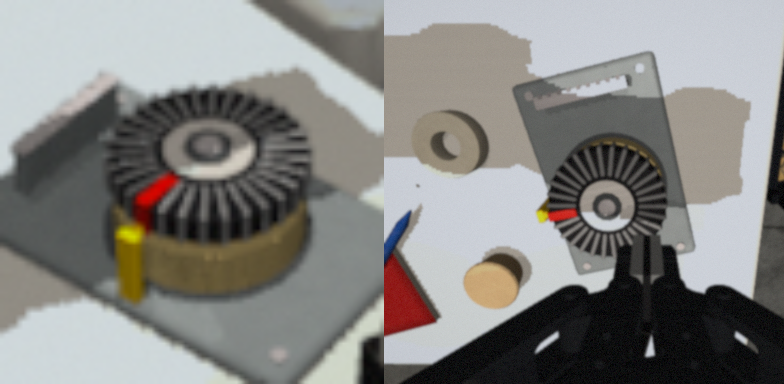

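The red mark (left crop, about (150, 200)) lines up with the yellow pointer at (130, 240). The wrist half shows the mark at (565, 215) pointing at the pointer at (542, 215). The mark is within about 4° of the pointer and the finger is clear of everything.

```bash
python3 -c "
from plant import ctrl
print(ctrl.job_done())"
```

```text
the job is handed in; nothing more can be done
None
```

The ring's red mark is lined up with the yellow pointer at the second meeting, within about 4° by camera; the finger is clear, the dispenser looks unmoved, nothing else was touched, and the job is handed in (no verdict was returned).

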